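# Raise the reservoir shelf to its top rung and load the bottle

### The job

Raise the empty shelf of the reservoir stand by its handle until its gravity hook has passed the top rung, lower it gently until the hook hangs fully on that rung, and let go. Then stand the short broad-shouldered amber bottle upright inside the collar on the shelf and leave it there. The hook and rungs are light: do not let the shelf drop onto a rung, press it down hard or thump the bottle in, and leave the other things on the bench where they are.

Things in the scene. Friction and masses are not known exactly. Their poses are not given: they have to be found in the camera images.
- stand: fixed reservoir stand, 330 mm high: grey base 250 x 190 x 12 mm, two upright bars 110 mm apart (16 mm deep), three rungs 10 mm thick across them, and a shelf sliding on the bars. Origin on the bench midway between the bars; z up, y along the rungs, x from the shelf side to the back: shelf and handle stick out to -x.
- shelf (a joint): height (m) of the sliding shelf above its lowest place, where it starts (0; shelf top 45 mm above the bench). Stop at 0.155. With hook 0.6 to 0.95 kg, 0.6 N guide friction; it falls if let go between rungs. The hook sits on the rungs at about 0.037, 0.082 and 0.127 (top), but the rung strip is screwed on in slots and no reading shows it: all may be up to 10 mm higher or lower. Feel for it.
- hook: steel gravity hook of the shelf, 18 mm wide, between the bars. Origin: its pivot, 85 mm above the shelf top, 16 mm in front of the rungs' axes; it hangs 41 mm down, nose to +x, axes as the stand's. Going up, a rung turns it up to 0.4 rad about +y; lifted 6 mm or more above its place on that rung it swings back (0.3 s), and on lowering it sits on the rung. It cannot pass a rung downwards.
- handle_mid (a point): middle of the shelf's handle, a level round black bar 12 mm thick along the stand's y (80 mm free between the end rods), 175 mm in front (-x) of the bars and 36 mm above the shelf top. It hangs free: 40 mm clear behind it, nothing in front, below only the 12 mm base. Moves with the shelf; axes as the stand's.
- bottle_place (a point): centre of the round collar on the shelf, on top of the 3 mm rubber pad in it where the bottle stands, 90 mm in front (-x) of the bars. Collar 70 mm inside, 77 mm outside, rising 9 mm above the pad. Moves with the shelf; z up, axes as the stand's.
- bottle_mid (a point): centre, half-way up, of the short amber bottle loose on the bench: 120 mm high, 0.19 to 0.33 kg, body 60 mm across up to 76 mm, shoulders narrowing to a round black cap 36 mm across, 96 to 120 mm above its underside. z up along its axis. Near it stand a slimmer, taller amber bottle (42 x 135 mm) and a squat jar (72 x 70 mm).
Not all that is in view belongs to the job. What is shaped like the part that bears bottle_mid but blue or red is not meant.

How it is judged:
By the outcome, as a careful person would: the job done as asked, in the order asked, and still so for the second after the job is handed in, with the robot touching nothing.
It also fails if it takes over 67 s, if anything falls off the work surface, if the arm or the gripper's body presses on something with over 40 N, if the wrist force passes 120 N, or if a joint passes its speed limit or range.

### The arm

A 6-joint arm with a two-finger parallel gripper is mounted at the origin on the work surface. World frame = base frame: x ahead of the robot, y to its left, z up, the work surface at z = 0. Lengths are in m, angles in rad, forces in N, time in s.
With the tool pointing down it reaches from about 0.375 to 0.9 m from the base axis. Payload 3.1 kg.
Tool frame: the origin (TCP) lies midway between the tips of the shut fingers; the grasp point (between the pads) lies 19 mm behind it; x points along the fingers, z is the direction in which the jaws open and shut, and the axes are right-handed (so a half turn about x gives the same grasp; the last joint's range is limited). The gripper opens to 87 mm and grips with 3 to 60 N. Pads are 19 mm wide; open, the fingers measure 117 mm over their backs; the gripper's body (75 mm by 190 mm) begins 51 mm behind the grasp point.
Start: joints at [-1.321, 0.527, 1.433, -0, 1.181, -0.178], TCP at [0.26, -0.568, 0.223] pointing down, gripper open.
Joint ranges: [-3.08, 3.08], [-0.75, 2.2], [0.22, 2.44], [-1.43, 4.57], [0, 2.65], [-2.85, 2.85]. Speed limits (rad/s): [2.79, 2.79, 3.14, 3.14, 3.14, 3.14].

### API

Orientations are given as a unit quaternion [x, y, z, w].
In Python, from rig import robot, optics, workorder gives the robot as it stands.
- The arm moves only by the tool arm_command, never from a script. Its argument "plan" is a list of rows, each a list of 7 numbers: the shift along the tool's x, y, z in cm, then the turn, a rotation vector about the tool's x, y, z in rad, then the finger opening in cm, from 0 to 8.7. In form: [[x, y, z, ax, ay, az, gripper], ...]. A call has 1 to 12 rows; each row shifts and turns the pose as measured when the row begins, along the tool's axes as they then stand; what a row does not reach is not made up. A row lasts 1/8 s, in which the tool goes at most 62.5 mm and 10.7 degrees, less where a joint would pass 70% of its speed; a pose out of reach is approached as far as the arm can. A call with a gripper value outside its range is refused whole. The fingers move at their own pace and stop on an object; "grip_force" is the grip in N (left out, the last holds). Time passes only in rows, so rows that do not move let the fingers close. It gives the time, the measured TCP pose, the force and the opening at its end, in the units of the state.
- robot.get_obs(): the state, without advancing time (a new reading comes with each control period).
- optics.camera(name): name is "scene" or "side" or "wrist"; returns (picture, depth): 400x640x3 uint8, blue, green, red; 400x640 float32, m along the optical axis (not along the pixel's ray), 0 where there is no reading.
- optics.camera_info(name): a dict with "mtx" (3x3 intrinsics, pixels), "k1" (the pictures are not rectified: a ray, as slopes to the right and down, at radius r is drawn at 1 + k1 r^2 times it, then the intrinsics apply), "position" and "rotation" of the camera in the world; the wrist camera has in their place "tool_from_camera" (4x4, takes a point from camera to tool coordinates, whose origin is the TCP and whose axes are the tool frame's). Camera axes: x right, y down, z forward; pixel columns grow to the right and rows downward; lengths in m; the calibration is good to about 2 mm. A picture is of the moment at which its call begins: read the wrist's pose just before it. camera_info takes no time and is no camera call.
- workorder.hand_in(): hands the job in, once; it reports no verdict.
The state is a dict: "time": time; "q": joint angles; "joint_velocities": joint speeds; "joint_torque": joint torques, N m; "position": TCP position; "tool_rot": TCP orientation; "ft_force": force on the tool from outside, world axes, zero at the start; "moment": the same for the moment, N m; "grip_width": finger opening in m.
Only numpy, scipy, OpenCV 4.12 (cv2) and the standard library are available. Lean on these libraries where they do the work, as an engineer would, in place of code of your own. Each camera call takes 0.05 s, during which the arm holds its last target. There are 200 camera calls.

## Working session

There is one attempt and no reset: what is moved stays moved. The work goes in short steps, Python scripts to look and compute and a tool call to move; the robot and the scene stay as the last step left them, time stands still between calls to the robot, and variables do not carry over. Pictures are saved under pics/ and viewed, about 8 in all and at most 12, crops included, and the job is handed in when it is done.

Besides the shell and the picture viewer there is one more tool, called after "Emit:" by a JSON object that holds its "name" and its "arguments", one argument or row to a line. arm_command: Moves the arm, as the interface text tells. Its arguments: {"type":"object","properties":{"plan":{"type":"array"},"grip_force":{"type":"number"}},"required":["plan"]}

```bash
ls; mkdir -p pics; cat > h.py <<'E'
import numpy as np, cv2
from rig import robot, optics, workorder
from scipy.spatial.transform import Rotation as R
def pose():
    o=robot.get_obs(); T=np.eye(4); T[:3,:3]=R.from_quat(o['tool_rot']).as_matrix(); T[:3,3]=o['position']; return T
def cam(name):
    i=optics.camera_info(name)
    if name=='wrist': T=pose()@np.array(i['tool_from_camera'])
    else:
        T=np.eye(4); r=np.array(i['rotation']); T[:3,:3]=r if r.shape==(3,3) else R.from_quat(r).as_matrix(); T[:3,3]=i['position']
    return i,T
def slopes(i,uv):
    K=np.array(i['mtx']); uv=np.atleast_2d(np.float64(uv))
    return cv2.undistortPoints(uv.reshape(-1,1,2),K,np.array([i['k1'],0,0,0.])).reshape(-1,2)
def ray(i,T,uv):
    s=slopes(i,uv); d=np.c_[s,np.ones(len(s))]@T[:3,:3].T; return T[:3,3],d
def onplane(i,T,uv,z):
    o,d=ray(i,T,uv); return o+d*((z-o[2])/d[:,2])[:,None]
def pts(i,T,depth,uv):
    uv=np.atleast_2d(uv); s=slopes(i,uv); z=depth[uv[:,1].astype(int),uv[:,0].astype(int)]
    return (np.c_[s,np.ones(len(s))]*z[:,None])@T[:3,:3].T+T[:3,3]
def project(i,T,P):
    p=(np.atleast_2d(P)-T[:3,3])@T[:3,:3]; rv=np.zeros(3)
    return cv2.projectPoints(p,rv,rv,np.array(i['mtx']),np.array([i['k1'],0,0,0.]))[0].reshape(-1,2)
E
python3 - <<'E'
from h import *
print(robot.get_obs())
for n in ('scene','side'):
    i,T=cam(n); p,d=optics.camera(n); cv2.imwrite(f'pics/{n}0.png',p); np.savez(f'{n}0.npz',p=p,d=d); print(n,i)
E
```

```text
pics
{'time': 0.0, 'q': array([-1.32051958e+00,  5.28446463e-01,  1.43390025e+00, -8.41972845e-06,
        1.18139198e+00, -1.78501327e-01]), 'joint_velocities': array([-0.00109189,  0.00092358, -0.00172339,  0.00188812, -0.00148968,
        0.0008658 ]), 'joint_torque': array([-1.00592245e-04, -4.40035272e+01, -1.76595658e+01,  6.33235043e-02,
        5.81945095e-02, -1.64368016e-04]), 'position': array([ 0.2596898 , -0.56769118,  0.2215844 ]), 'tool_rot': array([ 0.38269176,  0.59548608, -0.38166196,  0.59437151]), 'ft_force': array([-0.15220404, -0.01706542, -0.11310848]), 'moment': array([-0.02214417, -0.02720383, -0.03178547]), 'grip_width': 0.08724226600123107}
scene {'mtx': array([[457.79256139,   0.        , 322.84770685],
       [  0.        , 457.79256139, 195.39734365],
       [  0.        ,   0.        ,   1.        ]]), 'k1': 0.009920736959833159, 'position': array([1.36615398, 0.17393775, 0.72868119]), 'rotation': array([ 0.4929774 ,  0.73519323, -0.38235922, -0.26507663])}
side {'mtx': array([[498.64716589,   0.        , 314.15845442],
       [  0.        , 498.64716589, 199.92817049],
       [  0.        ,   0.        ,   1.        ]]), 'k1': -0.15167367304232168, 'position': array([ 1.37614307, -0.75155457,  0.88866775]), 'rotation': array([ 0.79806622,  0.40071639, -0.20678589, -0.39969524])}
```

View pics/scene0.png

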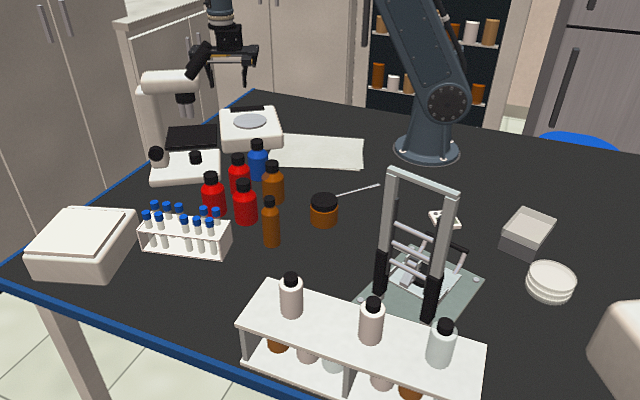

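View pics/side0.png

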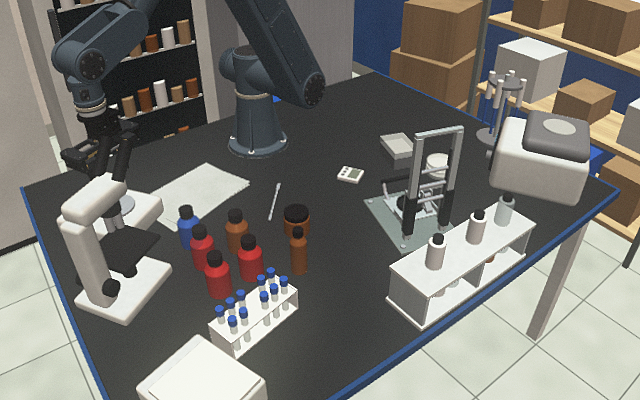

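Scene view: amber candidates are the broad bottle (272,183), the slim bottle (270,222) and the jar (323,210). Same-shape decoys are red (237,175), (212,195), (245,202) and blue (258,160). I choose (272,183), which is (236,232) in the side view. The stand is at about (420,250), with the shelf side towards the robot. Next I measure both and check a close crop.

```bash
python3 - <<'E'
from h import *
tiles=[]
for n,bb,sb in (('scene',(255,290,150,212),(340,500,150,330)),('side',(220,252,200,262),(350,475,110,255))):
    f=np.load(n+'0.npz'); p,d=f['p'],f['d']; i,T=cam(n)
    vv,uu=np.mgrid[0:400,0:640]; uv=np.c_[uu.ravel(),vv.ravel()]
    P=pts(i,T,d,uv).reshape(400,640,3); ok=d>0
    hsv=cv2.cvtColor(p,cv2.COLOR_BGR2HSV)
    box=lambda b:(uu>=b[0])&(uu<b[1])&(vv>=b[2])&(vv<b[3])
    am=box(bb)&ok&(hsv[...,0]>8)&(hsv[...,0]<20)&(hsv[...,1]>150)
    Q=P[am]; print(n,'amber n',len(Q),'min',Q.min(0).round(3),'max',Q.max(0).round(3))
    # cap: dark points with z .1-.13
    c=box(bb)&ok&(P[...,2]>.116)&(P[...,2]<.126); print('captop',P[c].mean(0).round(4),c.sum())
    # circle fit of body surface z .02-.07
    Q=Q[(Q[:,2]>.015)&(Q[:,2]<.072)]
    from scipy.optimize import least_squares
    r=least_squares(lambda s:np.hypot(Q[:,0]-s[0],Q[:,1]-s[1])-.03,Q[:,:2].mean(0)+(Q[:,:2].mean(0)-T[:2,3])*.02,loss='soft_l1',f_scale=.002); print('axis',r.x.round(4),np.sqrt(2*r.cost/len(Q)))
    s=box(sb)&ok
    b=s&(P[...,2]>.008)&(P[...,2]<.017); Q=P[b]
    m=b.astype(np.uint8)
    k=cv2.connectedComponentsWithStats(m)
    h=cv2.minAreaRect(Q[:,:2].astype(np.float32)); print('base rect',h,np.median(Q[:,2]))
    t=s&(P[...,2]>.325)&(P[...,2]<.336); Q=P[t]; print('top rect',cv2.minAreaRect(Q[:,:2].astype(np.float32)),len(Q),np.median(Q,0).round(4))
    for x0,x1,y0,y1 in ((bb[0]-20,bb[1]+20,bb[2]-5,bb[3]+5),sb):
        cr=p[y0:y1,x0:x1]; q=380/max(cr.shape[:2]); cr=cv2.resize(cr,None,fx=q,fy=q,interpolation=cv2.INTER_CUBIC)
        tiles.append(cv2.copyMakeBorder(cr,0,290*0+max(0,380-cr.shape[0]),0,max(0,380-cr.shape[1]),cv2.BORDER_CONSTANT)[:380,:380])
I=np.vstack([np.hstack(tiles[:2]),np.hstack(tiles[2:])]); I=cv2.resize(I,(600,600)); cv2.imwrite('pics/crop1.png',I)
E
```

```text
scene amber n 628 min [ 0.312 -0.384 -0.002] max [ 0.635 -0.233  0.132]
captop [ 0.5121 -0.3024  0.1197] 119
axis [ 0.452  -0.3323] 0.0013850089068493548
base rect ((0.36091348528862, 0.10177899897098541), (0.749968945980072, 0.3034474849700928), 6.576408863067627) 0.011287232117837331
top rect ((0.719204306602478, 0.09308701753616333), (0.1295018196105957, 0.016465339809656143), 73.01596069335938) 482 [0.7223 0.0974 0.3286]
side amber n 163 min [ 0.442 -0.362  0.008] max [ 0.484 -0.308  0.093]
captop [ 0.5106 -0.3491  0.1195] 225
axis [ 0.4512 -0.3337] 0.001621907736245054
base rect ((0.5500895977020264, 0.2001039832830429), (0.29432857036590576, 0.49898263812065125), 71.41551208496094) 0.011870596807414924
top rect ((0.7198233604431152, 0.09130506962537766), (0.12810233235359192, 0.019345954060554504), 71.53992462158203) 213 [0.7204 0.088  0.3285]
```

View pics/crop1.png

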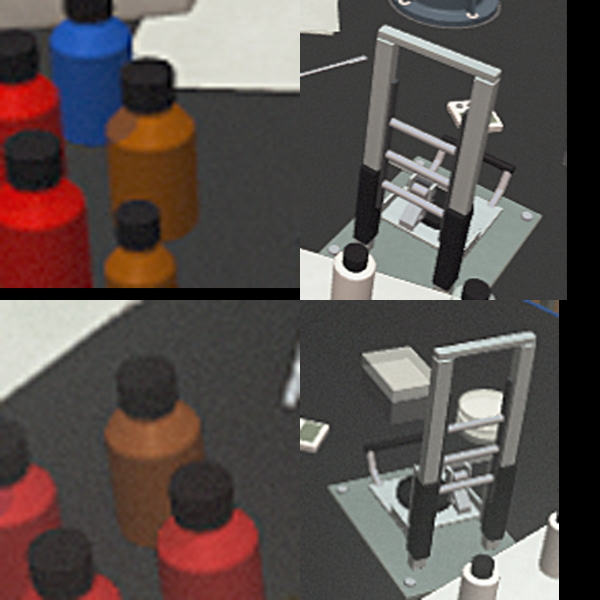

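The top beam fits its 126 x 16 mm size, and the crops show the chosen bottle is the short, broad amber one with a cap. Next come the neighbours' clearances, a handle check and the first move.

```bash
cat >> h.py <<'E'
S0=np.array([.7195,.092]); PSI=np.radians(72.3-90)
sx=np.array([np.cos(PSI),np.sin(PSI)]); sy=np.array([-np.sin(PSI),np.cos(PSI)])
def stand(x,y): return S0+x*sx+y*sy
def rotdown(zdir): # tool x down, z along zdir
    x=np.array([0,0,-1.]); z=np.r_[zdir,0.]; return np.c_[x,np.cross(z,x),z]
def go(P,Rm,n=None):
    T=pose(); rel=T[:3,:3].T@Rm; rv=R.from_matrix(rel).as_rotvec(); dp=T[:3,:3].T@(np.array(P)-T[:3,3])*100
    print('rotvec',rv.round(3),'shift now-axes cm',dp.round(2),'shift final-axes cm',(Rm.T@(np.array(P)-T[:3,3])*100).round(2))
E
python3 - <<'E'
from h import *
f=np.load('scene0.npz'); p,d=f['p'],f['d']; i,T=cam('scene')
print('handle ends on z=.083',onplane(i,T,[(426,233),(468,250)],.083).round(3),'expected ends',stand(-.175,-.04).round(3),stand(-.175,.04).round(3), 'mid',stand(-.175,0).round(4))
print('exp proj',project(i,T,[np.r_[stand(-.175,y),.081] for y in(-.04,.04)]).round(0),'base corners',project(i,T,[np.r_[stand(x,y),.012] for x in(-.19,.06) for y in(-.095,.095)]).round(0))
vv,uu=np.mgrid[0:400,0:640]; uv=np.c_[uu.ravel(),vv.ravel()]
for n in('scene','side'):
    f=np.load(n+'0.npz'); i,T=cam(n); P=pts(i,T,f['d'],uv).reshape(400,640,3)
    m=((P[...,2]>.108)&(P[...,2]<.145)&(f['d']>0)&(P[...,0]>.25)&(P[...,0]<.75)&(P[...,1]<-.15)&(P[...,1]>-.5)).astype(np.uint8)
    k,l,st,c=cv2.connectedComponentsWithStats(m)
    for j in range(1,k):
        if st[j,4]>30: print(n,c[j].round(0),np.median(P[l==j],0).round(3),P[l==j].max(0).round(3))
Tt=pose(); print('tool z',Tt[:3,2].round(3),'yaw z',np.arctan2(Tt[1,2],Tt[0,2]))
h=stand(-.175,0)
for s in(1,-1): go(np.r_[h,.18],rotdown(s*sx))
E
```

```text
handle ends on z=.083 [[0.54  0.099 0.083]
 [0.563 0.193 0.083]] expected ends [0.541 0.107] [0.565 0.183] mid [0.5528 0.1452]
exp proj [[430. 235.]
 [463. 250.]] base corners [[408. 244.]
 [484. 282.]
 [345. 305.]
 [427. 357.]]
scene [256. 142.] [ 0.367 -0.424  0.118] [ 0.384 -0.407  0.121]
scene [237. 157.] [ 0.461 -0.429  0.118] [ 0.474 -0.414  0.123]
scene [271. 164.] [ 0.459 -0.329  0.118] [ 0.472 -0.314  0.122]
scene [210. 175.] [ 0.568 -0.444  0.118] [ 0.583 -0.429  0.122]
scene [242. 183.] [ 0.566 -0.352  0.118] [ 0.579 -0.338  0.122]
scene [269. 202.] [ 0.624 -0.249  0.128] [ 0.634 -0.238  0.136]
side [185. 209.] [ 0.367 -0.429  0.119] [ 0.383 -0.41   0.123]
side [234. 213.] [ 0.459 -0.334  0.119] [ 0.473 -0.314  0.123]
side [199. 229.] [ 0.461 -0.434  0.119] [ 0.476 -0.416  0.123]
side [298. 233.] [ 0.626 -0.255  0.129] [ 0.636 -0.24   0.138]
side [248. 239.] [ 0.566 -0.358  0.119] [ 0.58  -0.338  0.123]
side [214. 256.] [ 0.57  -0.45   0.118] [ 0.584 -0.432  0.124]
tool z [ 0.416 -0.909 -0.002] yaw z -1.1419945622284713
rotvec [-0.833 -0.002 -0.001] shift now-axes cm [  4.29  56.29 -52.65] shift final-axes cm [ 4.17 76.83  6.24]
rotvec [ 2.309e+00 -1.000e-03  2.000e-03] shift now-axes cm [  4.29  56.29 -52.65] shift final-axes cm [  4.17 -76.83  -6.24]
```

The handle matches (expected mid [0.553, 0.145]). Two views put the bottle axis near (0.452, -0.333). Moving above the handle.

Emit:
{"name": "arm_command", "arguments": {
  "plan": [
    [0, 0, 0, -0.167, 0, 0, 4.5],
    [0, 0, 0, -0.167, 0, 0, 4.5],
    [0, 0, 0, -0.167, 0, 0, 4.5],
    [0, 0, 0, -0.167, 0, 0, 4.5],
    [0, 0, 0, -0.166, 0, 0, 4.5],
    [0, 6, 0.5, 0, 0, 0, 4.5],
    [0, 6, 0.5, 0, 0, 0, 4.5],
    [0, 6, 0.5, 0, 0, 0, 4.5],
    [0, 6, 0.5, 0, 0, 0, 4.5],
    [0, 6, 0.5, 0, 0, 0, 4.5],
    [0, 6, 0.5, 0, 0, 0, 4.5],
    [0, 6, 0.5, 0, 0, 0, 4.5]
  ],
  "grip_force": 30
}}

```text
time: 1.6
position: [0.412, -0.1651, 0.2188]
tool_rot: [0.105, 0.701, -0.099, 0.699]
ft_force: [0.5, 0.1, -0.1]
grip_width: 0.0448
```

Emit:
{"name": "arm_command", "arguments": {
  "plan": [
    [0, 6, 0.5, 0, 0, 0, 4.5],
    [0, 6, 0.5, 0, 0, 0, 4.5],
    [0, 6, 0.5, 0, 0, 0, 4.5],
    [0, 6, 0.5, 0, 0, 0, 4.5],
    [0, 6, 0.5, 0, 0, 0, 4.5],
    [0, 0, 0, 0, 0, 0, 4.5],
    [0, 0, 0, 0, 0, 0, 4.5]
  ]
}}

```text
time: 2.48
position: [0.5237, 0.1288, 0.2196]
tool_rot: [0.102, 0.701, -0.097, 0.699]
ft_force: [0.2, 0.4, 0.4]
grip_width: 0.0451
```

```bash
python3 - <<'E'
from h import *
h=stand(-.175,0); go(np.r_[h,.18],rotdown(sx)); print(robot.get_obs()['q'].round(3),robot.get_obs()['ft_force'])
i,T=cam('wrist'); p,d=optics.camera('wrist'); cv2.imwrite('pics/w1.png',p)
print('exp handle ends px',project(i,T,[np.r_[stand(-.175,y),.081] for y in(-.04,0,.04)]).round(0), 'collar', project(i,T,[np.r_[stand(-.09,0),.057]]).round(0))
E
```

```text
rotvec [ 0.026 -0.004 -0.007] shift now-axes cm [3.97 2.36 2.35] shift final-axes cm [3.96 2.45 2.27]
[0.029 0.416 1.651 0.009 1.076 0.308] [0.15085682 0.42518111 0.36063566]
exp handle ends px [[343. 202.]
 [345. 165.]
 [347. 124.]] collar [[421. 162.]]
```

View pics/w1.png

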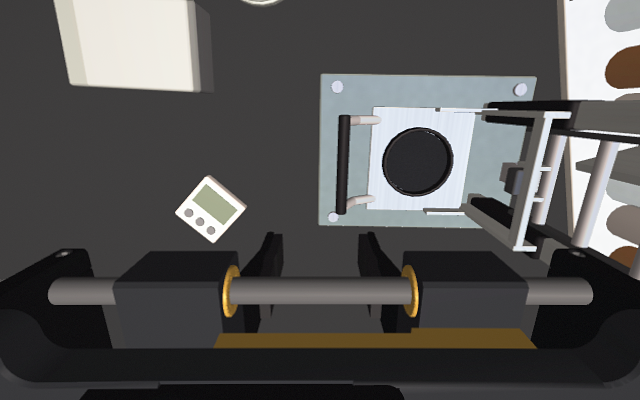

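Wrist view: handle mid at (343,165) against an expected (345,165), and collar centre at (418,161) against (421,162). The model holds to about 1 mm. Aligning and descending.

Emit:
{"name": "arm_command", "arguments": {
  "plan": [
    [0, 1.2, 1.1, 0.013, -0.002, -0.004, 4.5],
    [0, 1.2, 1.1, 0.013, -0.002, -0.003, 4.5],
    [3, 0, 0, 0, 0, 0, 4.5],
    [3, 0, 0, 0, 0, 0, 4.5],
    [2, 0, 0, 0, 0, 0, 4.5],
    [0, 0, 0, 0, 0, 0, 4.5]
  ]
}}

```text
time: 3.28
position: [0.5599, 0.1421, 0.1387]
tool_rot: [0.114, 0.695, -0.113, 0.7]
ft_force: [-0.2, -0.1, 0.4]
grip_width: 0.0449
```

```bash
python3 - <<'E'
from h import *
h=stand(-.176,0); go(np.r_[h,.062],rotdown(sx))
E
```

```text
rotvec [-0.014  0.007 -0.002] shift now-axes cm [ 7.66  0.06 -0.93] shift final-axes cm [ 7.67  0.08 -0.88]
```

Emit:
{"name": "arm_command", "arguments": {
  "plan": [
    [0, 0, -0.5, -0.014, 0.007, 0, 4.5],
    [0, 0, -0.4, 0, 0, 0, 4.5],
    [2, 0, 0, 0, 0, 0, 4.5],
    [2, 0, 0, 0, 0, 0, 4.5],
    [2, 0, 0, 0, 0, 0, 4.5],
    [1.2, 0, 0, 0, 0, 0, 4.5],
    [0, 0, 0, 0, 0, 0, 4.5],
    [0, 0, 0, 0, 0, 0, 4.5]
  ]
}}

```text
time: 4.28
position: [0.557, 0.146, 0.0725]
tool_rot: [0.111, 0.693, -0.107, 0.704]
ft_force: [-0.6, -0.4, -0.3]
grip_width: 0.045
```

```bash
python3 - <<'E'
from h import *
h=stand(-.176,0); go(np.r_[h,.062],rotdown(sx)); print(robot.get_obs()['ft_force'])
E
```

```text
rotvec [-0.     0.014 -0.008] shift now-axes cm [ 1.04 -0.21 -0.5 ] shift final-axes cm [ 1.05 -0.2  -0.48]
[-0.63233842 -0.36569534 -0.28509215]
```

Emit:
{"name": "arm_command", "arguments": {
  "plan": [
    [0.5, 0, -0.3, 0, 0.014, -0.008, 4.5],
    [0.5, 0, -0.2, 0, 0, 0, 4.5],
    [0, 0, 0, 0, 0, 0, 4.5],
    [0, 0, 0, 0, 0, 0, 4.5]
  ]
}}

```text
time: 4.78
position: [0.553, 0.1478, 0.0633]
tool_rot: [0.109, 0.698, -0.109, 0.699]
ft_force: [0.3, 0.3, 0.6]
grip_width: 0.0449
```

```bash
python3 - <<'E'
from h import *
h=stand(-.176,0); go(np.r_[h,.062],rotdown(sx)); print(robot.get_obs()['ft_force'])
E
```

```text
rotvec [ 0.     0.001 -0.   ] shift now-axes cm [ 0.13 -0.26 -0.04] shift final-axes cm [ 0.13 -0.26 -0.04]
[0.27931567 0.3155667  0.64245279]
```

Aligned. Closing gently, watching lateral force.

Emit:
{"name": "arm_command", "arguments": {
  "plan": [
    [0.1, 0, 0, 0, 0, 0, 2.0],
    [0, 0, 0, 0, 0, 0, 1.4],
    [0, 0, 0, 0, 0, 0, 0.5],
    [0, 0, 0, 0, 0, 0, 0.5],
    [0, 0, 0, 0, 0, 0, 0.5],
    [0, 0, 0, 0, 0, 0, 0.5]
  ],
  "grip_force": 25
}}

```text
time: 5.52
position: [0.5523, 0.1479, 0.0623]
tool_rot: [0.109, 0.699, -0.109, 0.699]
ft_force: [-0.0, -0.2, 0.6]
grip_width: 0.0112
```

Emit:
{"name": "arm_command", "arguments": {
  "plan": [
    [0, 0, 0, 0, 0, 0, 0.5],
    [-0.5, 0, 0, 0, 0, 0, 0.5],
    [-1, 0, 0, 0, 0, 0, 0.5],
    [-1, 0, 0, 0, 0, 0, 0.5],
    [-1, 0, 0, 0, 0, 0, 0.5],
    [0, 0, 0, 0, 0, 0, 0.5],
    [0, 0, 0, 0, 0, 0, 0.5]
  ],
  "grip_force": 40
}}

```text
time: 6.4
position: [0.5523, 0.1479, 0.0977]
tool_rot: [0.109, 0.699, -0.109, 0.699]
ft_force: [1.9, 0.6, -8.2]
grip_width: 0.0107
```

```bash
python3 - <<'E'
from h import *
o=robot.get_obs(); go(np.r_[stand(-.176,0),.209],rotdown(sx)); print(o['ft_force'],o['moment'])
E
```

```text
rotvec [-0. -0.  0.] shift now-axes cm [-11.13  -0.25   0.03] shift final-axes cm [-11.13  -0.24   0.03]
[ 1.90630449  0.63338766 -8.2471048 ] [ 0.109304   -0.31117007  0.06732037]
```

Emit:
{"name": "arm_command", "arguments": {
  "plan": [
    [-1, 0, 0, 0, 0, 0, 0.5],
    [-1.2, 0, 0, 0, 0, 0, 0.5],
    [-1.2, 0, 0, 0, 0, 0, 0.5],
    [-1.2, 0, 0, 0, 0, 0, 0.5],
    [-1.2, 0, 0, 0, 0, 0, 0.5],
    [-1, 0, 0, 0, 0, 0, 0.5],
    [0, 0, 0, 0, 0, 0, 0.5]
  ]
}}

```text
time: 7.28
position: [0.5523, 0.1479, 0.171]
tool_rot: [0.109, 0.698, -0.109, 0.699]
ft_force: [1.8, 0.3, -7.3]
grip_width: 0.0109
```

Emit:
{"name": "arm_command", "arguments": {
  "plan": [
    [-1, 0, 0, 0, 0, 0, 0.5],
    [-1, 0, 0, 0, 0, 0, 0.5],
    [-1, 0, 0, 0, 0, 0, 0.5],
    [-0.5, 0, 0, 0, 0, 0, 0.5],
    [0, 0, 0, 0, 0, 0, 0.5],
    [0, 0, 0, 0, 0, 0, 0.5]
  ]
}}

```text
time: 8.02
position: [0.5523, 0.1479, 0.208]
tool_rot: [0.109, 0.698, -0.109, 0.699]
ft_force: [2.0, 1.0, -7.8]
grip_width: 0.0107
```

Emit:
{"name": "arm_command", "arguments": {
  "plan": [
    [-0.3, 0, 0, 0, 0, 0, 0.5],
    [0, 0, 0, 0, 0, 0, 0.5],
    [0, 0, 0, 0, 0, 0, 0.5],
    [0, 0, 0, 0, 0, 0, 0.5],
    [0, 0, 0, 0, 0, 0, 0.5]
  ]
}}

```text
time: 8.65
position: [0.5523, 0.1479, 0.2107]
tool_rot: [0.109, 0.698, -0.109, 0.699]
ft_force: [2.5, 0.5, -7.1]
grip_width: 0.0104
```

```bash
python3 - <<'E'
from h import *
for n,b in(('scene',(360,480,150,290)),('side',(390,480,110,230))):
    p,d=optics.camera(n); c=p[b[2]:b[3],b[0]:b[1]]; globals()[n]=cv2.resize(c,(400,int(400*c.shape[0]/c.shape[1])),interpolation=cv2.INTER_CUBIC)[:466]
    i,T=cam(n); np.savez(n+'1.npz',p=p,d=d)
    # rung heights: depth points in the stand frame, near x=0, |y|<40
    vv,uu=np.mgrid[0:400,0:640]; P=pts(i,T,d,np.c_[uu.ravel(),vv.ravel()]); q=P[:,:2]-S0; x=q@sx; y=q@sy
    m=(abs(x)<.012)&(abs(y)>.012)&(abs(y)<.042)&(P[:,2]>.05)&(P[:,2]<.3)&(d.ravel()>0)
    print(n,np.histogram(P[m,2],bins=np.arange(.05,.305,.005)))
w=max(scene.shape[0],side.shape[0]); f=lambda a:cv2.copyMakeBorder(a,0,w-a.shape[0],0,0,cv2.BORDER_CONSTANT)
cv2.imwrite('pics/up.png',np.hstack([f(scene),f(side)]))
E
```

```text
scene (array([  0,   0,   0,   0,   0,   0,   0,   0,   7,  11,   9,  14,   8,
        11,  12,  62,  99,   8,  11,  11,  14,   9,   8,  18,  62, 104,
        11,  13,  13,  12,  11,  11,  16,  64, 108,  15,   9,  13,  15,
        13,  11,  14,  14,  13,  13,   2,   1,   1,   2,   0]), array([0.05 , 0.055, 0.06 , 0.065, 0.07 , 0.075, 0.08 , 0.085, 0.09 ,
       0.095, 0.1  , 0.105, 0.11 , 0.115, 0.12 , 0.125, 0.13 , 0.135,
       0.14 , 0.145, 0.15 , 0.155, 0.16 , 0.165, 0.17 , 0.175, 0.18 ,
       0.185, 0.19 , 0.195, 0.2  , 0.205, 0.21 , 0.215, 0.22 , 0.225,
       0.23 , 0.235, 0.24 , 0.245, 0.25 , 0.255, 0.26 , 0.265, 0.27 ,
       0.275, 0.28 , 0.285, 0.29 , 0.295, 0.3  ]))
side (array([ 0,  0,  0,  0,  0,  0,  0,  0,  2,  8,  5,  8,  6,  6,  5, 20, 50,
       12,  8,  7,  9,  8,  8, 12, 36, 34,  9,  6,  5,  7,  9,  6,  7, 37,
       43,  6,  8,  5,  8,  5,  7,  7,  6,  9,  5,  3,  2,  2,  2,  0]), array([0.05 , 0.055, 0.06 , 0.065, 0.07 , 0.075, 0.08 , 0.085, 0.09 ,
       0.095, 0.1  , 0.105, 0.11 , 0.115, 0.12 , 0.125, 0.13 , 0.135,
       0.14 , 0.145, 0.15 , 0.155, 0.16 , 0.165, 0.17 , 0.175, 0.18 ,
       0.185, 0.19 , 0.195, 0.2  , 0.205, 0.21 , 0.215, 0.22 , 0.225,
       0.23 , 0.235, 0.24 , 0.245, 0.25 , 0.255, 0.26 , 0.265, 0.27 ,
       0.275, 0.28 , 0.285, 0.29 , 0.295, 0.3  ]))
```

View pics/up.png

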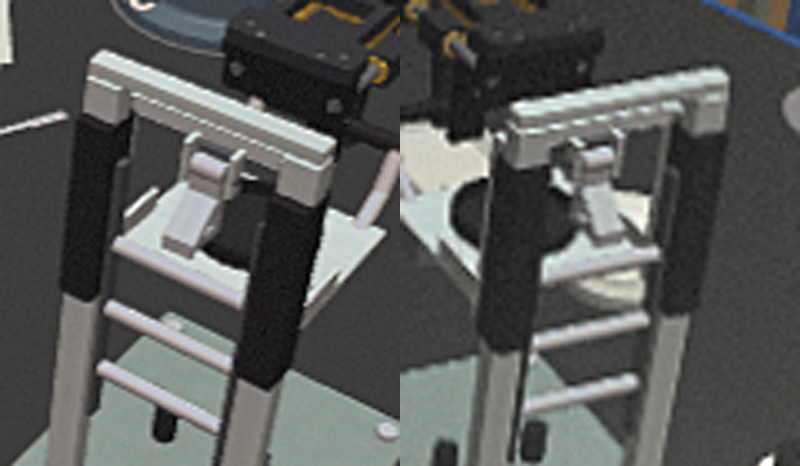

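The scene crop shows the hook hanging clear above the top rung at about (190,215), and the side crop agrees. Lowering in small steps while feeling for the rung, starting at TCP z = 0.2107.

Emit:
{"name": "arm_command", "arguments": {
  "plan": [
    [0.2, 0, 0, 0, 0, 0, 0.5],
    [0.2, 0, 0, 0, 0, 0, 0.5],
    [0.2, 0, 0, 0, 0, 0, 0.5],
    [0, 0, 0, 0, 0, 0, 0.5]
  ]
}}

```text
time: 9.25
position: [0.5523, 0.1479, 0.2041]
tool_rot: [0.109, 0.698, -0.109, 0.699]
ft_force: [3.0, 0.5, -7.3]
grip_width: 0.0108
```

Emit:
{"name": "arm_command", "arguments": {
  "plan": [
    [0.1, 0, 0, 0, 0, 0, 0.5],
    [0.1, 0, 0, 0, 0, 0, 0.5],
    [0, 0, 0, 0, 0, 0, 0.5]
  ]
}}

```text
time: 9.62
position: [0.5523, 0.1479, 0.2019]
tool_rot: [0.109, 0.698, -0.109, 0.699]
ft_force: [3.1, 0.8, -7.5]
grip_width: 0.0105
```

Emit:
{"name": "arm_command", "arguments": {
  "plan": [
    [0.1, 0, 0, 0, 0, 0, 0.5],
    [0.1, 0, 0, 0, 0, 0, 0.5],
    [0, 0, 0, 0, 0, 0, 0.5]
  ]
}}

```text
time: 10.0
position: [0.5523, 0.1479, 0.1998]
tool_rot: [0.109, 0.698, -0.109, 0.699]
ft_force: [2.0, 0.5, -7.5]
grip_width: 0.0106
```

Emit:
{"name": "arm_command", "arguments": {
  "plan": [
    [0.1, 0, 0, 0, 0, 0, 0.5],
    [0.1, 0, 0, 0, 0, 0, 0.5],
    [0, 0, 0, 0, 0, 0, 0.5]
  ]
}}

```text
time: 10.38
position: [0.5523, 0.1479, 0.1977]
tool_rot: [0.109, 0.698, -0.109, 0.699]
ft_force: [2.3, 0.3, -7.2]
grip_width: 0.0107
```

Emit:
{"name": "arm_command", "arguments": {
  "plan": [
    [0.1, 0, 0, 0, 0, 0, 0.5],
    [0, 0, 0, 0, 0, 0, 0.5]
  ]
}}

```text
time: 10.62
position: [0.5523, 0.1479, 0.1966]
tool_rot: [0.109, 0.698, -0.109, 0.699]
ft_force: [3.8, 1.3, -7.2]
grip_width: 0.0108
```

Emit:
{"name": "arm_command", "arguments": {
  "plan": [
    [0.1, 0, 0, 0, 0, 0, 0.5],
    [0, 0, 0, 0, 0, 0, 0.5]
  ]
}}

```text
time: 10.88
position: [0.5523, 0.1479, 0.1955]
tool_rot: [0.109, 0.698, -0.109, 0.699]
ft_force: [3.6, 0.4, -7.2]
grip_width: 0.0109
```

Emit:
{"name": "arm_command", "arguments": {
  "plan": [
    [0.1, 0, 0, 0, 0, 0, 0.5],
    [0, 0, 0, 0, 0, 0, 0.5]
  ]
}}

```text
time: 11.12
position: [0.5523, 0.1479, 0.1944]
tool_rot: [0.109, 0.698, -0.109, 0.699]
ft_force: [1.9, -0.1, -8.3]
grip_width: 0.0108
```

Emit:
{"name": "arm_command", "arguments": {
  "plan": [
    [0.1, 0, 0, 0, 0, 0, 0.5],
    [0, 0, 0, 0, 0, 0, 0.5]
  ]
}}

```text
time: 11.38
position: [0.5523, 0.1479, 0.1938]
tool_rot: [0.109, 0.698, -0.109, 0.699]
ft_force: [1.7, 1.5, -6.1]
grip_width: 0.0108
```

Emit:
{"name": "arm_command", "arguments": {
  "plan": [
    [0.1, 0, 0, 0, 0, 0, 0.5],
    [0, 0, 0, 0, 0, 0, 0.5]
  ]
}}

```text
time: 11.62
position: [0.5523, 0.1479, 0.1938]
tool_rot: [0.109, 0.698, -0.109, 0.699]
ft_force: [1.7, 0.7, -5.8]
grip_width: 0.011
```

Contact: the height stopped at 0.1938 and the load began to come off. Pressing slightly further to transfer the weight.

Emit:
{"name": "arm_command", "arguments": {
  "plan": [
    [0.2, 0, 0, 0, 0, 0, 0.5]
  ]
}}

```text
time: 11.75
position: [0.5524, 0.1479, 0.1933]
tool_rot: [0.109, 0.698, -0.109, 0.699]
ft_force: [-2.8, -0.1, 12.9]
grip_width: 0.0105
```

Emit:
{"name": "arm_command", "arguments": {
  "plan": [
    [0.2, 0, 0, 0, 0, 0, 0.5]
  ]
}}

```text
time: 11.88
position: [0.5524, 0.1479, 0.1933]
tool_rot: [0.109, 0.698, -0.109, 0.7]
ft_force: [-3.1, -0.0, 10.6]
grip_width: 0.0107
```

Fully carried by the rung. Relaxing, checking, then opening.

Emit:
{"name": "arm_command", "arguments": {
  "plan": [
    [0, 0, 0, 0, 0, 0, 0.5],
    [0, 0, 0, 0, 0, 0, 0.5]
  ]
}}

```text
time: 12.12
position: [0.5524, 0.1479, 0.1937]
tool_rot: [0.109, 0.697, -0.109, 0.7]
ft_force: [0.7, 0.2, -4.7]
grip_width: 0.0111
```

Emit:
{"name": "arm_command", "arguments": {
  "plan": [
    [0.08, 0, 0, 0, 0, 0, 0.5]
  ]
}}

```text
time: 12.25
position: [0.5524, 0.1479, 0.1935]
tool_rot: [0.109, 0.697, -0.109, 0.7]
ft_force: [-1.3, 0.0, 6.8]
grip_width: 0.0108
```

Emit:
{"name": "arm_command", "arguments": {
  "plan": [
    [0.03, 0, 0, 0, 0, 0, 1.0],
    [0, 0, 0, 0, 0, 0, 1.4],
    [0, 0, 0, 0, 0, 0, 2.2],
    [0, 0, 0, 0, 0, 0, 3.6],
    [0, 0, 0, 0, 0, 0, 3.6]
  ],
  "grip_force": 15
}}

```text
time: 12.88
position: [0.5523, 0.1476, 0.1929]
tool_rot: [0.109, 0.698, -0.109, 0.7]
ft_force: [-0.1, -0.5, -0.3]
grip_width: 0.0325
```

```bash
python3 - <<'E'
from h import *
i,T=cam('scene'); p,d=optics.camera('scene'); c=p[150:290,360:480]; cv2.imwrite('pics/hung.png',cv2.resize(c,None,fx=4,fy=4,interpolation=cv2.INTER_CUBIC))
vv,uu=np.mgrid[0:400,0:640]; P=pts(i,T,d,np.c_[uu.ravel(),vv.ravel()]); q=P[:,:2]-S0; x=q@sx; y=q@sy
for dd in (d,np.load('scene1.npz')['d']):
    P=pts(i,T,dd,np.c_[uu.ravel(),vv.ravel()]);q=P[:,:2]-S0; x=q@sx; y=q@sy
    m=(x>-.14)&(x<-.03)&(abs(y)<.05)&(abs(y)>.040)&(P[:,2]>.15)&(P[:,2]<.21); print('shelf top z',np.median(P[m,2]),m.sum())
print(pose()[:3,3],robot.get_obs()['ft_force'])
E
```

```text
shelf top z 0.17518828104523454 170
shelf top z 0.19243652693351038 172
[0.55226808 0.14757102 0.19290352] [ 0.02210902 -0.07623157 -0.12408809]
```

View pics/hung.png

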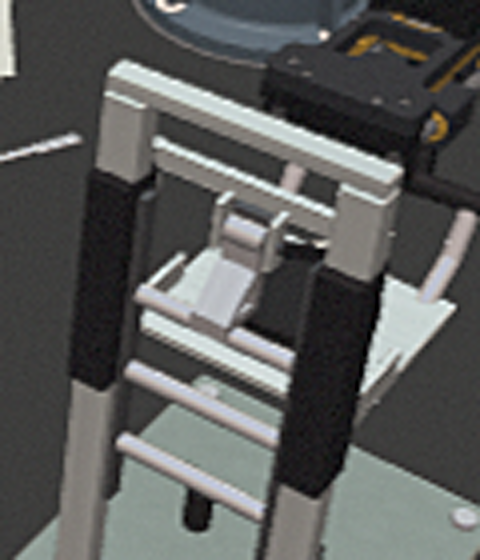

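The scene crop shows the hook seated on the top rung at about (210,315). Shelf top is 0.175 m, consistent with h ≈ 0.131. Retreating upwards, turning for the bottle.

Emit:
{"name": "arm_command", "arguments": {
  "plan": [
    [-2, 0, 0, 0, 0, 0, 3.6],
    [-4, 0, 0, 0, 0, 0, 3.6],
    [-4, 0, 0, -0.1, 0, 0, 6],
    [0, 0, 0, -0.175, 0, 0, 6],
    [0, 0, 0, -0.175, 0, 0, 6],
    [0, 0, 0, -0.175, 0, 0, 6],
    [0, 0, 0, -0.175, 0, 0, 6],
    [0, 0, 0, -0.175, 0, 0, 6],
    [0, 0, 0, -0.175, 0, 0, 6],
    [0, 0, 0, -0.175, 0, 0, 6],
    [0, 0, 0, -0.175, 0, 0, 6],
    [0, 0, 0, -0.071, 0, 0, 6]
  ]
}}

```text
time: 14.42
position: [0.5512, 0.1474, 0.2954]
tool_rot: [-0.433, 0.56, 0.432, 0.56]
ft_force: [-0.2, 0.8, -0.5]
grip_width: 0.06
```

```bash
python3 - <<'E'
from h import *
print(pose()[:3,3]); go([.452,-.333,.22],rotdown(sy))
E
```

```text
[0.55122655 0.14740311 0.29542941]
rotvec [ 0.053 -0.001  0.002] shift now-axes cm [  7.58  -2.55 -48.98] shift final-axes cm [  7.54  -5.15 -48.78]
```

Emit:
{"name": "arm_command", "arguments": {
  "plan": [
    [0, 0, -1, 0.053, 0, 0, 6],
    [0, -0.65, -5.9, 0, 0, 0, 6],
    [0, -0.65, -5.9, 0, 0, 0, 6],
    [0, -0.65, -5.9, 0, 0, 0, 6],
    [0, -0.65, -5.9, 0, 0, 0, 6],
    [0, -0.65, -5.9, 0, 0, 0, 6],
    [0, -0.65, -5.9, 0, 0, 0, 6],
    [2, -0.65, -5.9, 0, 0, 0, 6],
    [2, -0.5, -4, 0, 0, 0, 6],
    [0, 0, 0, 0, 0, 0, 6],
    [0, 0, 0, 0, 0, 0, 6]
  ]
}}

```text
time: 15.8
position: [0.4484, -0.3242, 0.257]
tool_rot: [-0.41, 0.578, 0.404, 0.579]
ft_force: [0.4, 0.3, -0.4]
grip_width: 0.0599
```

```bash
python3 - <<'E'
from h import *
print(pose()[:3,3]); go([.452,-.333,.15],rotdown(sy))
i,T=cam('wrist'); p,d=optics.camera('wrist'); cv2.imwrite('pics/w2.png',p)
print('exp cap top px',project(i,T,[[.452,-.333,.12],[.459,-.425,.12]]).round(1))
# cap centre: depth points of cap top
vv,uu=np.mgrid[0:400,0:640]; P=pts(i,T,d,np.c_[uu.ravel(),vv.ravel()])
m=(abs(P[:,2]-.12)<.004)&(d.ravel()>0)&(np.hypot(P[:,0]-.452,P[:,1]+.333)<.03)
c,r=cv2.minEnclosingCircle(P[m,:2].astype(np.float32)); print('cap',c,r,P[m].mean(0).round(4),m.sum())
E
```

```text
[ 0.44839258 -0.32420626  0.25700812]
rotvec [-0.036 -0.003  0.008] shift now-axes cm [10.71 -0.55 -0.67] shift final-axes cm [10.7  -0.61 -0.73]
exp cap top px [[314.6 193.4]
 [237.  226.5]]
cap (0.4508209824562073, -0.3313286304473877) 0.017905661836266518 [ 0.4503 -0.331   0.1195] 877
```

View pics/w2.png

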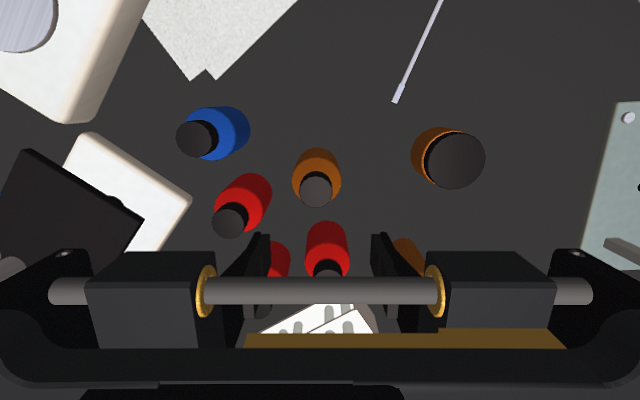

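Wrist view: amber cap at (316,189) with fitted radius 17.9 mm (true 18), centre (0.451, -0.331). Descending to z = 0.15, then trimming.

Emit:
{"name": "arm_command", "arguments": {
  "plan": [
    [2, -0.3, -0.35, -0.036, -0.003, 0.008, 6],
    [3, -0.3, -0.3, 0, 0, 0, 6],
    [3, 0, 0, 0, 0, 0, 6],
    [2.5, 0, 0, 0, 0, 0, 6],
    [0, 0, 0, 0, 0, 0, 6],
    [0, 0, 0, 0, 0, 0, 6]
  ]
}}

```text
time: 16.6
position: [0.4557, -0.3275, 0.1481]
tool_rot: [-0.422, 0.568, 0.421, 0.567]
ft_force: [0.4, -1.0, 0.5]
grip_width: 0.0599
```

```bash
python3 - <<'E'
from h import *
print(pose()[:3,3]); go([.451,-.332,.098],rotdown(sy))
E
```

```text
[ 0.45566172 -0.32745135  0.14813125]
rotvec [ 0.016 -0.001  0.001] shift now-axes cm [ 5.01  0.32 -0.56] shift final-axes cm [ 5.01  0.31 -0.58]
```

Emit:
{"name": "arm_command", "arguments": {
  "plan": [
    [0, 0.3, -0.55, 0.016, 0, 0, 6],
    [0, 0, 0, 0, 0, 0, 6],
    [2, 0, 0, 0, 0, 0, 6],
    [1.8, 0, 0, 0, 0, 0, 6],
    [0, 0, 0, 0, 0, 0, 6],
    [0, 0, 0, 0, 0, 0, 6]
  ]
}}

```text
time: 17.35
position: [0.4537, -0.3355, 0.115]
tool_rot: [-0.422, 0.571, 0.412, 0.571]
ft_force: [-0.2, 0.1, 0.0]
grip_width: 0.0602
```

```bash
python3 - <<'E'
from h import *
print(pose()[:3,3]); go([.451,-.332,.098],rotdown(sy)); print(robot.get_obs()['ft_force'])
E
```

```text
[ 0.45369967 -0.33550242  0.11500361]
rotvec [-0.001 -0.007  0.011] shift now-axes cm [1.69 0.38 0.26] shift final-axes cm [1.7  0.36 0.25]
[-0.21934985  0.06848762  0.0185832 ]
```

Emit:
{"name": "arm_command", "arguments": {
  "plan": [
    [0.4, 0.35, 0.25, 0, -0.007, 0.011, 6],
    [0, 0, 0, 0, 0, 0, 6],
    [0.6, 0, 0, 0, 0, 0, 6],
    [0.5, 0, 0, 0, 0, 0, 6],
    [0, 0, 0, 0, 0, 0, 6],
    [0, 0, 0, 0, 0, 0, 6]
  ]
}}

```text
time: 18.1
position: [0.4517, -0.3326, 0.1005]
tool_rot: [-0.418, 0.571, 0.416, 0.571]
ft_force: [-0.5, -0.0, 0.2]
grip_width: 0.0604
```

```bash
python3 - <<'E'
from h import *
print(pose()[:3,3]); go([.451,-.332,.098],rotdown(sy)); print(robot.get_obs()['ft_force'])
E
```

```text
[ 0.45170401 -0.33258458  0.10053542]
rotvec [-0.001 -0.001  0.002] shift now-axes cm [0.25 0.09 0.03] shift final-axes cm [0.25 0.08 0.03]
[-0.45887796 -0.02471405  0.22487508]
```

Emit:
{"name": "arm_command", "arguments": {
  "plan": [
    [0.25, 0.05, 0, 0, 0, 0, 5],
    [0, 0, 0, 0, 0, 0, 4.2],
    [0, 0, 0, 0, 0, 0, 3.8],
    [0, 0, 0, 0, 0, 0, 3],
    [0, 0, 0, 0, 0, 0, 3],
    [0, 0, 0, 0, 0, 0, 3]
  ],
  "grip_force": 30
}}

```text
time: 18.85
position: [0.4513, -0.3322, 0.098]
tool_rot: [-0.418, 0.571, 0.416, 0.571]
ft_force: [-0.3, 0.6, -0.4]
grip_width: 0.0353
```

Emit:
{"name": "arm_command", "arguments": {
  "plan": [
    [-0.5, 0, 0, 0, 0, 0, 3],
    [-1, 0, 0, 0, 0, 0, 3],
    [-2, 0, 0, 0, 0, 0, 3],
    [-1, 0, 0, 0, 0, 0, 3],
    [0, 0, 0, 0, 0, 0, 3],
    [0, 0, 0, 0, 0, 0, 3]
  ]
}}

```text
time: 19.6
position: [0.4504, -0.3316, 0.1448]
tool_rot: [-0.417, 0.571, 0.417, 0.571]
ft_force: [0.5, -0.6, -2.7]
grip_width: 0.0355
```

Held, weight about 0.27 kg. Lifting above the handle and then across.

Emit:
{"name": "arm_command", "arguments": {
  "plan": [
    [-3, 0, 0, 0, 0, 0, 3],
    [-5, 0, 0, 0, 0, 0, 3],
    [-5, 0, 0, 0, 0, 0, 3],
    [-4, 0, 0, 0, 0, 0, 3],
    [-3, 0, 0, 0, 0, 0, 3],
    [0, 0, 0, 0, 0, 0, 3]
  ]
}}

```text
time: 20.35
position: [0.4489, -0.3302, 0.345]
tool_rot: [-0.413, 0.572, 0.421, 0.571]
ft_force: [0.1, 0.4, -2.7]
grip_width: 0.0352
```

```bash
python3 - <<'E'
from h import *
print(pose()[:3,3],stand(-.09,0)); go(np.r_[stand(-.09,0),.35],rotdown(sy)); print(robot.get_obs()['ft_force'])
E
```

```text
[ 0.44887462 -0.33017863  0.3450317 ] [0.63376047 0.11936298]
rotvec [-0.001  0.006 -0.01 ] shift now-axes cm [-0.26 -3.89 48.45] shift final-axes cm [-0.5  -3.95 48.45]
[ 0.05617994  0.41740523 -2.68171898]
```

Emit:
{"name": "arm_command", "arguments": {
  "plan": [
    [-0.5, 0, 2, 0, 0.006, -0.01, 3],
    [0, -0.4, 4.5, 0, 0, 0, 3],
    [0, -0.4, 5, 0, 0, 0, 3],
    [0, -0.4, 5, 0, 0, 0, 3],
    [0, -0.4, 5, 0, 0, 0, 3],
    [0, -0.4, 5, 0, 0, 0, 3],
    [0, -0.4, 5, 0, 0, 0, 3],
    [0, -0.4, 5, 0, 0, 0, 3],
    [0, -0.4, 4, 0, 0, 0, 3],
    [0, -0.4, 2.5, 0, 0, 0, 3],
    [0, 0, 0, 0, 0, 0, 3],
    [0, 0, 0, 0, 0, 0, 3]
  ]
}}

```text
time: 21.85
position: [0.6048, 0.098, 0.3262]
tool_rot: [-0.403, 0.578, 0.432, 0.562]
ft_force: [-1.2, 0.9, -3.5]
grip_width: 0.0354
```

```bash
python3 - <<'E'
from h import *
print(pose()[:3,3]); go(np.r_[stand(-.09,0),.35],rotdown(sy)); print(robot.get_obs()['ft_force'])
E
```

```text
[0.60477713 0.09803094 0.32622207]
rotvec [ 0.003  0.005 -0.047] shift now-axes cm [-2.46 -2.01  2.92] shift final-axes cm [-2.38 -2.11  2.91]
[-1.16362328  0.92254549 -3.50452915]
```

Emit:
{"name": "arm_command", "arguments": {
  "plan": [
    [-1.2, 0, 0, 0.003, 0.005, -0.047, 3],
    [-0.6, -0.7, 1, 0, 0, 0, 3],
    [0, -0.7, 1, 0, 0, 0, 3],
    [0, -0.6, 0.8, 0, 0, 0, 3],
    [0, 0, 0, 0, 0, 0, 3],
    [0, 0, 0, 0, 0, 0, 3],
    [0, 0, 0, 0, 0, 0, 3]
  ]
}}

```text
time: 22.72
position: [0.6341, 0.1173, 0.3451]
tool_rot: [-0.417, 0.571, 0.415, 0.572]
ft_force: [-0.5, -0.7, -2.4]
grip_width: 0.0349
```

```bash
python3 - <<'E'
from h import *
print(pose()[:3,3]); go(np.r_[stand(-.09,0),.3],rotdown(sy)); print(robot.get_obs()['ft_force'])
for n in('scene','side'):
    i,T=cam(n); p,d=optics.camera(n); np.savez(n+'2.npz',p=p,d=d)
    vv,uu=np.mgrid[0:400,0:640]; P=pts(i,T,d,np.c_[uu.ravel(),vv.ravel()]); hsv=cv2.cvtColor(p,cv2.COLOR_BGR2HSV).reshape(-1,3)
    m=(d.ravel()>0)&(hsv[:,0]>8)&(hsv[:,0]<20)&(hsv[:,1]>140)&(np.hypot(P[:,0]-.634,P[:,1]-.119)<.07)&(P[:,2]>.2)
    Q=P[m]; print(n,m.sum(),Q.min(0).round(3),Q.max(0).round(3))
    from scipy.optimize import least_squares
    q=Q[:,:2].mean(0)
    # tilted axis fit on body
    Q=Q[Q[:,2]<Q[:,2].min()+.07]; z0=Q[:,2].min()
    r=least_squares(lambda s:np.hypot(Q[:,0]-s[0]-s[2]*(Q[:,2]-z0),Q[:,1]-s[1]-s[3]*(Q[:,2]-z0))-.03,[.634,.119,0,0],loss='soft_l1',f_scale=.002); print(r.x.round(4),z0)
    c=p[90:290,330:500] if n=='scene' else p[60:260,330:500]; globals()[n]=cv2.resize(c,None,fx=2.3,fy=2.3,interpolation=cv2.INTER_CUBIC)
cv2.imwrite('pics/above.png',np.hstack([scene,side]))
E
```

```text
[0.63413225 0.11733568 0.34512108]
rotvec [-0.004 -0.001  0.003] shift now-axes cm [4.51 0.11 0.18] shift final-axes cm [4.51 0.1  0.18]
[-0.54942008 -0.65708427 -2.44836084]
scene 1252 [0.622 0.063 0.255] [0.685 0.172 0.475]
[ 0.635   0.1175 -0.0145 -0.0116] 0.25514959758634104
side 345 [0.619 0.057 0.259] [0.669 0.139 0.445]
[ 0.6366  0.1158 -0.0397  0.0526] 0.259424362519336
```

View pics/above.png

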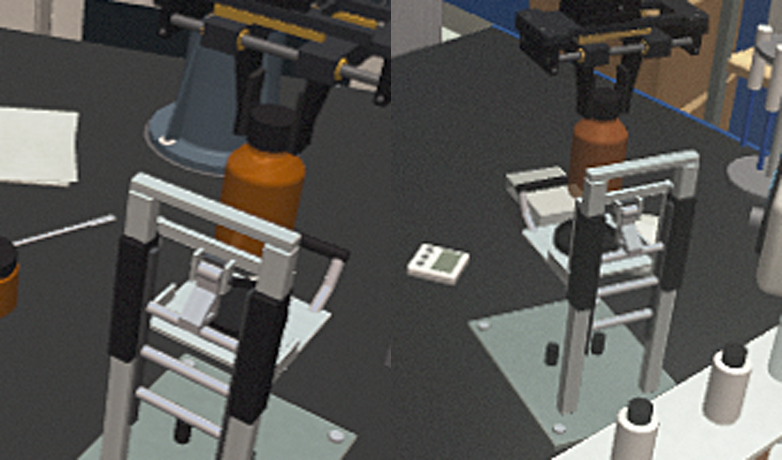

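The bottle hangs upright (tilt ≈ 0.015 rad in the better view), directly over the collar, and the shelf is still on the top rung. Descending to just above the collar.

Emit:
{"name": "arm_command", "arguments": {
  "plan": [
    [1, 0.2, 0.2, 0, 0, 0, 3],
    [1.5, 0, 0, 0, 0, 0, 3],
    [1, 0, 0, 0, 0, 0, 3],
    [0.5, 0, 0, 0, 0, 0, 3],
    [0, 0, 0, 0, 0, 0, 3],
    [0, 0, 0, 0, 0, 0, 3]
  ]
}}

```text
time: 23.58
position: [0.632, 0.1197, 0.3013]
tool_rot: [-0.416, 0.572, 0.415, 0.572]
ft_force: [-0.4, 0.1, -1.7]
grip_width: 0.035
```

```bash
python3 - <<'E'
from h import *
print(pose()[:3,3]); go(np.r_[stand(-.0905,0),.277],rotdown(sy)); print(robot.get_obs()['ft_force'])
# collar centre from the earlier wrist picture and pose
p=cv2.imread('pics/w1.png'); i=optics.camera_info('wrist'); T=np.eye(4); T[:3,:3]=R.from_quat([.102,.701,-.097,.699]).as_matrix(); T[:3,3]=[.5237,.1288,.2196]; T=T@np.array(i['tool_from_camera'])
g=cv2.cvtColor(p,cv2.COLOR_BGR2GRAY); roi=np.zeros_like(g); roi[108:208,376:464]=1
cs=cv2.findContours(((g<90)&(roi>0)).astype(np.uint8),cv2.RETR_EXTERNAL,cv2.CHAIN_APPROX_NONE)[0]; c=max(cs,key=cv2.contourArea); e=cv2.fitEllipse(c)
P=onplane(i,T,[e[0]],.055)[0]; print(e,P,'stand xy',(P[:2]-S0)@sx,(P[:2]-S0)@sy, 'dia m',2*np.ptp(onplane(i,T,c.reshape(-1,2),.055)[:,:2],axis=0)/2)
E
```

```text
[0.6319648  0.11974364 0.30126381]
rotvec [-0.004 -0.001  0.   ] shift now-axes cm [ 2.43 -0.13  0.02] shift final-axes cm [ 2.43 -0.13  0.02]
[-0.43649006  0.0671146  -1.65961797]
((417.2082824707031, 161.28912353515625), (66.606689453125, 71.29472351074219), 56.484588623046875) [0.63184915 0.12286015 0.055     ] stand xy -0.09288409365678144 0.0027505241645266205 dia m [0.07648909 0.07713175]
```

Collar ellipse measured 76.5 x 77.1 mm (true 77), centre stand (-0.093, 0.003). The bottle is at (-0.092, 0.000), so I nudge it 1 mm and descend slowly.

Emit:
{"name": "arm_command", "arguments": {
  "plan": [
    [0.6, 0, 0.1, 0, 0, 0, 3],
    [0.5, 0, 0, 0, 0, 0, 3],
    [0.3, 0, 0, 0, 0, 0, 3],
    [0, 0, 0, 0, 0, 0, 3]
  ]
}}

```text
time: 24.08
position: [0.6327, 0.1208, 0.2871]
tool_rot: [-0.417, 0.572, 0.415, 0.572]
ft_force: [-0.7, 0.4, -2.1]
grip_width: 0.0356
```

Emit:
{"name": "arm_command", "arguments": {
  "plan": [
    [0.2, 0, 0, 0, 0, 0, 3],
    [0.2, 0, 0, 0, 0, 0, 3],
    [0.1, 0, 0, 0, 0, 0, 3],
    [0, 0, 0, 0, 0, 0, 3]
  ]
}}

```text
time: 24.58
position: [0.633, 0.1207, 0.282]
tool_rot: [-0.417, 0.572, 0.415, 0.572]
ft_force: [-0.4, -0.5, -1.5]
grip_width: 0.0352
```

Emit:
{"name": "arm_command", "arguments": {
  "plan": [
    [0.1, 0, 0, 0, 0, 0, 3],
    [0.1, 0, 0, 0, 0, 0, 3],
    [0.1, 0, 0, 0, 0, 0, 3],
    [0, 0, 0, 0, 0, 0, 3]
  ]
}}

```text
time: 25.08
position: [0.633, 0.1207, 0.2789]
tool_rot: [-0.417, 0.571, 0.415, 0.572]
ft_force: [0.4, -0.2, -2.5]
grip_width: 0.0352
```

Emit:
{"name": "arm_command", "arguments": {
  "plan": [
    [0.1, 0, 0, 0, 0, 0, 3],
    [0, 0, 0, 0, 0, 0, 3]
  ]
}}

```text
time: 25.32
position: [0.633, 0.1207, 0.2779]
tool_rot: [-0.417, 0.571, 0.415, 0.572]
ft_force: [0.7, 0.3, -2.4]
grip_width: 0.0353
```

Emit:
{"name": "arm_command", "arguments": {
  "plan": [
    [0.1, 0, 0, 0, 0, 0, 3],
    [0, 0, 0, 0, 0, 0, 3]
  ]
}}

```text
time: 25.58
position: [0.6333, 0.1207, 0.2773]
tool_rot: [-0.417, 0.571, 0.415, 0.573]
ft_force: [-0.8, -0.2, -1.5]
grip_width: 0.035
```

Contact beginning at z = 0.2773, as predicted (0.277). One more small step.

Emit:
{"name": "arm_command", "arguments": {
  "plan": [
    [0.1, 0, 0, 0, 0, 0, 3],
    [0, 0, 0, 0, 0, 0, 3]
  ]
}}

```text
time: 25.82
position: [0.6335, 0.1207, 0.2773]
tool_rot: [-0.417, 0.571, 0.414, 0.573]
ft_force: [-0.8, 0.2, -1.7]
grip_width: 0.0351
```

Emit:
{"name": "arm_command", "arguments": {
  "plan": [
    [0.06, 0, 0, 0, 0, 0, 3]
  ]
}}

```text
time: 25.95
position: [0.6336, 0.1207, 0.2772]
tool_rot: [-0.417, 0.571, 0.414, 0.573]
ft_force: [-0.3, 0.4, 4.0]
grip_width: 0.0356
```

Standing on the pad. Releasing and checking before lifting clear.

Emit:
{"name": "arm_command", "arguments": {
  "plan": [
    [0, 0, 0, 0, 0, 0, 3.6],
    [0, 0, 0, 0, 0, 0, 4],
    [0, 0, 0, 0, 0, 0, 5],
    [0, 0, 0, 0, 0, 0, 6],
    [0, 0, 0, 0, 0, 0, 6]
  ],
  "grip_force": 10
}}

```text
time: 26.58
position: [0.6341, 0.1207, 0.2769]
tool_rot: [-0.418, 0.57, 0.414, 0.573]
ft_force: [-0.0, 0.3, 0.4]
grip_width: 0.0578
```

Emit:
{"name": "arm_command", "arguments": {
  "plan": [
    [-1, 0, 0, 0, 0, 0, 6],
    [-2, 0, 0, 0, 0, 0, 6],
    [-4, 0, 0, 0, 0, 0, 6],
    [-4, 0, 0, 0, 0, 0, 6],
    [-3, 3, 0, 0, 0, 0, 6],
    [0, 4, 0, 0, 0, 0, 6],
    [0, 0, 0, 0, 0, 0, 6],
    [0, 0, 0, 0, 0, 0, 6]
  ]
}}

```text
time: 27.58
position: [0.5665, 0.1426, 0.4265]
tool_rot: [-0.419, 0.568, 0.413, 0.576]
ft_force: [0.2, -0.5, 0.4]
grip_width: 0.0601
```

```bash
python3 - <<'E'
from h import *
from scipy.optimize import least_squares
print(robot.get_obs()['ft_force'])
for n in('scene','side'):
    i,T=cam(n); p,d=optics.camera(n)
    vv,uu=np.mgrid[0:400,0:640]; P=pts(i,T,d,np.c_[uu.ravel(),vv.ravel()]); hsv=cv2.cvtColor(p,cv2.COLOR_BGR2HSV).reshape(-1,3)
    near=(d.ravel()>0)&(np.hypot(P[:,0]-.634,P[:,1]-.119)<.03); Q=P[near&(P[:,2]>.293)&(P[:,2]<.306)]; print(n,'cap top',Q.mean(0).round(4),len(Q))
    q=P[:,:2]-S0; x=q@sx; y=q@sy
    m=(x>-.14)&(x<-.03)&(abs(y)<.05)&(abs(y)>.042)&(P[:,2]>.15)&(P[:,2]<.21); print('shelf top z',np.median(P[m,2]),m.sum())
    Q=P[near&(hsv[:,1]>140)&(P[:,2]>.2)&(P[:,2]<.255)]; z0=.2
    r=least_squares(lambda s:np.hypot(Q[:,0]-s[0]-s[2]*(Q[:,2]-z0),Q[:,1]-s[1]-s[3]*(Q[:,2]-z0))-.03,[.634,.119,0,0],loss='soft_l1',f_scale=.002); print('axis,tilt',r.x.round(4))
    c=p[90:290,330:500] if n=='scene' else p[60:260,330:500]; globals()[n]=cv2.resize(c,None,fx=2.3,fy=2.3,interpolation=cv2.INTER_CUBIC)
cv2.imwrite('pics/final.png',np.hstack([scene,side]))
E
```

```text
[ 0.17453824 -0.4909161   0.43853616]
scene cap top [0.6379 0.1211 0.2976] 203
shelf top z 0.1754610295150445 145
axis,tilt [ 0.6332  0.1203 -0.0057  0.0186]
side cap top [0.6387 0.1175 0.2979] 92
shelf top z 0.17458312940425014 53
axis,tilt [ 0.6339  0.119  -0.      0.    ]
```

View pics/final.png

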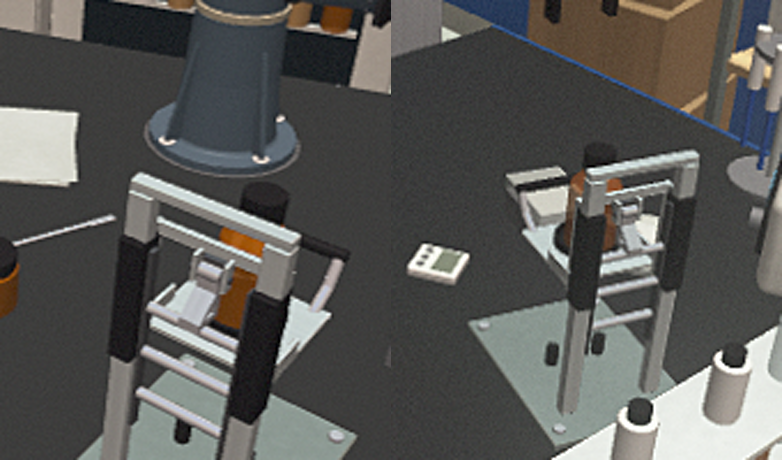

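The bottle stands upright in the collar: cap top 0.298 m, axis (0.633, 0.120). The shelf is unmoved at 0.175 m with its hook on the top rung, and the gripper is clear.

```bash
python3 -c "
from h import *
print(workorder.hand_in())"
```

```text
the job is handed in; nothing more can be done
None
```

The shelf now hangs by its hook on the top rung, and the short amber bottle stands upright inside the collar. I handed the job in at about 28 s of the 67 s allowed.

- **Shelf:** I raised it by the handle to about 0.148 m, then lowered it in 1 mm steps until I felt the rung at about 0.131 m and let go. While seating it, I briefly pressed down with about 13 N (commanded 2 mm). The shelf's own weight adds about 7.5 N to that. I eased off before releasing.
- **Bottle:** I gripped it by the cap, about 0.27 kg, and lowered it until it touched the pad at the predicted height. The highest force read at touchdown was about 4 N.
- **Last checks:**
  - The shelf top read 0.175 m from both cameras, the same as before the bottle went in. The cameras read about 1 mm below what the arm height implies (0.176 m).
  - The cap top read 0.298 m, where it should be for a seated bottle.
  - The bottle axis fits within about 2 mm of the collar centre taken from the stand's dimensions. An earlier wrist picture put that centre about 3 mm away.
  - The scene view gave a tilt of about 0.02 rad. The side view was too occluded to give a useful tilt.
  - The gripper was clear of everything.
- **Not measured:** I did not measure the other bench items again. The arm never read contact with them, and the final crops show nothing disturbed near the stand.

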